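# Seed dish to the viewing light, loupe held over it

## Task

Slide the dish carrier along its rails to the next station, over the round light window in the middle, so that it clicks into the detent there. Then draw the folding loupe out of its sloping rest, turn it level and hold it, lens over the middle of the dish, about 4 cm above the dish's lid. Finish while still holding it there; leave the dish lying in its nest and the things round about undisturbed.

Things in the scene. Friction and masses are not known exactly. Their poses are not given: they have to be found in the camera images.
- carrier (a joint): Slide of the dish carrier, m: 0 loading station (where it starts), 0.120 viewing station (carrier centred over the light window), 0.200 exit; stops at -0.006 and 0.206. Grows along the light base's -y. At a station a spring ball drops into a notch: it draws the carrier in from 2 mm either side; 4 to 5 N pulls it out. Elsewhere it slides with 1 to 2 N and stays where left.
- light_base: Low grey light base, fixed, 132 x 400 x 20 mm, with two steel guide rails on top along its y; origin at the centre of its underside. Round opal light window 77 mm across at y = -15 mm of this frame (viewing station); the loading station is at y = +105, the exit station at y = -95 mm.
- knob (a point): Black upright knob at the carrier's front (robot side), to push or grip it by: 18 mm across. This point is on its axis, 59 mm above the worktop; the full-width part runs from 50 to 68 mm, the top is at 70 mm. It stands 77 mm from the nest's centre towards the light base's -x. Its axes are those of the light base.
- dish: Clear round petri dish with lid and seeds, 92 mm across, 16 mm high, loose in the round nest of the carrier (wall 7 mm high round it); origin at the centre of its underside, 32 mm above the worktop, so the lid's top is 48 mm above the worktop.
- loupe: Folding loupe, open, 81 mm long (y), 50 g: cream shell 26 mm wide (x), 10 thick (z), from y = -2 to 40; black lens ring 30 mm across, y = -40 to -10. Origin in the underside (z = 0 to 10 mm). At the start the lens is down in the pocket and the shell sticks out: its -y points 50 degrees below level along the rest's +x, its x is level (the rest's +y), its +z face up.
- lens (a point): Centre of the loupe's lens, at (0, -25.5, 5) mm of the loupe's frame; its axes are the loupe's.
- loupe_rest: Black sloping rest on a dark foot 100 x 74 mm, fixed; origin at its underside's centre. Pocket 33 x 13 mm, 32 deep, sloping 50 degrees: mouth to -x and up. A 14 mm wide tongue lies under the shell. The loupe's origin rests at (-4, 0, 60) mm here; shell top 97 mm above the worktop, nothing else above 66. Draw the loupe out to -x and up the slope, 35 mm or more.
- pocket_mouth (a point): Middle of the pocket's mouth in the loupe rest. Its axes are the rest's.
- vial: Small seed vial with white cap, 24 mm across, 62 mm tall, loose bystander; origin at the centre of its foot.
- beaker: Clear beaker, 54 mm across, 70 mm tall, loose bystander; origin at the centre of its foot.
- tape: Roll of white labels, 66 mm across, 28 mm high, loose bystander; origin at the centre of its underside.
- dropper: Brown dropper bottle with black bulb, 33 mm across, 100 mm tall, loose bystander; origin at the centre of its foot.
- nest (a point): Middle of the carrier's nest floor, where the dish's underside centre belongs (its play is 3 mm all round). Its axes are those of the light base.
Things that resemble listed ones, but are neither listed nor needed, are in the scene too. What is meant by the loupe_rest is not green or purple, and is the smaller of those in its own colour.

How it is judged:
By the outcome, as a careful person would: the job done as asked, in the order asked, and still so for the second after the job is handed in, while the arm keeps its last pose, push and grip.
It also fails if it takes over 53 s, if anything falls off the work surface, if the arm or the gripper's body presses on something with over 40 N, if the wrist force passes 120 N, or if a joint passes its speed limit or range.

## Robot

A 7-joint arm with a two-finger parallel gripper is mounted at the origin on a cart in front of the work surface, level with it; the furniture and walls round the work are solid. World frame = base frame: x ahead of the robot, y to its left, z up, the work surface at z = 0. Lengths are in m, angles in rad, forces in N, time in s.
With the tool pointing down it reaches from about 0.4 to 0.925 m from the base axis. Payload 4.1 kg.
Tool frame: the origin (TCP) lies at the very end of the fingers, on their centre line; the grasp point (between the pads) lies 19 mm behind it; z points along the fingers, y is the line along which they close (so a half turn about z gives the same grasp; the last joint's range is limited). The gripper opens to 85 mm and grips with 20 to 120 N. Pads are 22 mm wide; open, the fingers measure 114 mm over their backs; the gripper's body (76 mm by 85 mm) begins 54 mm behind the grasp point. The pads swing forward as they close: fully open they stand 13 mm farther back than shut.
Start: joints at [1.177, 0.398, 0.045, 1.537, -0.019, 1.207, -0.051], TCP at [0.189, -0.622, 0.231] pointing down, gripper open.
Joint ranges: [-2.82, 2.82], [-0.49, 2.23], [-1.37, 1.46], [0, 2.46], [-1.36, 4.5], [0.23, 2], [-2.94, 2.94]. Speed limits (rad/s): [2.57, 2.57, 3.14, 3.14, 3.14, 3.14, 3.14].

## Interface

Orientations are given as a unit quaternion [w, x, y, z].
In Python, from cell import env, move_gripper, kin, camera, ticket gives the robot as it stands. Calls block until the motion is done:
- env.movep(position, orientation): joint-space move of the TCP to a pose.
- env.move_linear(position, frame=None, rate=0.15, contact_N=None): straight line of the TCP; frame=None keeps the orientation; rate is the mean speed in m/s. With contact_N (N) it stops when the force on the tool has changed by that much, and returns True; else False.
- env.set_joints(angles): joint-space move.
- move_gripper(opening, grip_force=None): finger opening in m; grip_force is the grip in N (None keeps the last); returns when the fingers have stopped.
- env.dwell(seconds).
- kin.inverse_kinematics(position, orientation): joint angles nearest the present ones, or None.
- camera(name): name is "scene" or "top" or "wrist"; returns a dict with "frame" (480x640x3 uint8, blue, green, red), "z_map" (480x640 float32, m along the optical axis (not along the pixel's ray), 0 where there is no reading), "intrinsics" (3x3 intrinsics, pixels), "view" (4x4, takes a point from world to camera coordinates). Camera axes: x right, y down, z forward; pixel columns grow to the right and rows downward; lengths in m; the calibration is good to about 2 mm. The wrist camera is an equidistant fisheye: a pixel r from the principal point sees the ray r / f radians off the axis. A picture is of the moment at which its call begins.
A pose or a line that the arm cannot do raises env.Unreachable and nothing moves.
- ticket.job_done(): hands the job in; it is judged then, once.
Readings, each from a call of its own:
- env.current_time(): time.
- env.current_q(): joint angles.
- env.current_qvel(): joint speeds.
- env.current_tau(): joint torques, N m.
- env.current_eef_pos(): TCP position.
- env.current_eef_rot(): TCP orientation.
- env.current_force(): force on the tool from outside, world axes, zero at the start.
- env.current_ft_torque(): the same for the moment, N m.
- env.current_gripper_width(): finger opening in m.
- env.current_finger_force(): force on a finger pad.
Only numpy, scipy, OpenCV 4.12 (cv2) and the standard library are available. Lean on these libraries where they do the work, as an engineer would, in place of code of your own. Each camera call takes 0.05 s, during which the arm holds its last target. There are 200 camera calls.

## Working session

There is one attempt and no reset: what is moved stays moved. The work goes in short steps, each a Python script; the robot and the scene stay as the last script left them, time stands still between calls to the robot, and variables do not carry over. Pictures are saved under pics/ and viewed, at most 10 in all, crops included, and the job is handed in when it is done.

```bash
ls; mkdir -p pics; python3 - <<'E'
from cell import env,camera
import cv2,numpy as np
for n in("top","scene"):
    c=camera(n);cv2.imwrite(f"pics/{n}0.png",c["frame"]);np.savez(f"{n}0.npz",**c);print(c["intrinsics"],c["view"])
print(env.current_time())
E
```

```text
pics
[[451.85222654   0.         316.52996457]
 [  0.         451.85222654 242.04338793]
 [  0.           0.           1.        ]] [[ 0.00616709 -0.99997703 -0.00281218 -0.07058986]
 [-0.99395702 -0.0058217  -0.1096155   0.58988871]
 [ 0.10959661  0.0034712  -0.99397009  1.23451813]
 [ 0.          0.          0.          1.        ]]
[[489.36961624   0.         317.5288491 ]
 [  0.         489.36961624 243.28837779]
 [  0.           0.           1.        ]] [[-0.76767236 -0.64051313 -0.0205443   0.42069542]
 [-0.40055378  0.50460557 -0.7648071   0.32712678]
 [ 0.50023576 -0.57889217 -0.6439317   1.05310406]
 [ 0.          0.          0.          1.        ]]
0.1
```

View pics/top0.png

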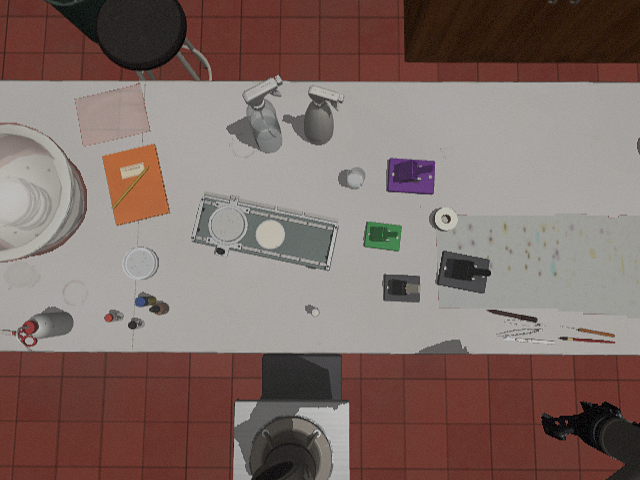

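View pics/scene0.png

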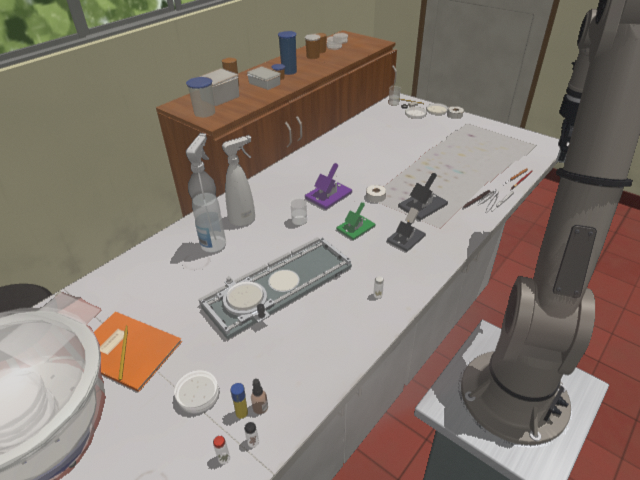

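Top view: the carrier and dish are at about (228,224), the knob at (220,251), and the light window at (270,234). Rest candidates are purple (411,175), green (382,236), large black (463,272) and small black (402,288). The small black one fits: it is neither green nor purple, it is the smaller of the two black ones, and it holds a light shell. I'll confirm it in an enlarged crop.

```bash
cat > h.py <<'E'
import numpy as np,cv2
def load(n):
    return dict(np.load(n))
def atz(c,u,v,z):
    K,V=c["intrinsics"],c["view"];R,t=V[:3,:3],V[:3,3]
    d=R.T@np.linalg.inv(K)@[u,v,1];o=-R.T@t
    return o+d*(z-o[2])/d[2]
def cloud(c):
    K,V=c["intrinsics"],c["view"];R,t=V[:3,:3],V[:3,3]
    v,u=np.mgrid[:480,:640];z=c["z_map"]
    p=np.stack([(u-K[0,2])/K[0,0]*z,(v-K[1,2])/K[1,1]*z,z],-1)
    w=(p-t)@R; w[z==0]=np.nan
    return w
E
python3 - <<'E'
from h import *
c=load("top0.npz");f=c["frame"]
a=cv2.resize(f[185:275,185:345],None,fx=5,fy=5,interpolation=cv2.INTER_CUBIC)[:, :800]
b=cv2.resize(f[262:312,370:500],None,fx=6,fy=6,interpolation=cv2.INTER_CUBIC)
s=load("scene0.npz")["frame"]
cv2.imwrite("pics/a.png",a)
d=cv2.resize(s[190:260,375:450],None,fx=4,fy=4,interpolation=cv2.INTER_CUBIC)
H=np.zeros((b.shape[0]+d.shape[0],max(b.shape[1],d.shape[1]),3),np.uint8);H[:b.shape[0],:b.shape[1]]=b;H[b.shape[0]:,:d.shape[1]]=d
cv2.imwrite("pics/b.png",H);print(H.shape)
w=cloud(c)
for n,u,v in[("dish",228,224),("win",270,234),("knob",220,251),("rest",402,288),("big",463,272)]:
    print(n,w[v,u].round(3))
# high points round the rest
r=w[262:312,375:430].reshape(-1,3);g=f[262:312,375:430].reshape(-1,3)
for lo,hi in((.006,.03),(.03,.05),(.05,.07),(.07,.12)):
    m=(r[:,2]>lo)&(r[:,2]<hi);q=r[m]
    if len(q):print(lo,len(q),q.min(0).round(3),q.max(0).round(3),q.mean(0).round(3))
E
```

```text
(580, 780, 3)
dish [0.637 0.179 0.05 ]
win [0.614 0.065 0.018]
knob [0.56  0.194 0.072]
rest [ 0.463 -0.3    0.06 ]
big [ 0.507 -0.461  0.075]
0.006 617 [ 0.399 -0.382  0.006] [ 0.529 -0.233  0.022] [ 0.462 -0.302  0.013]
0.03 80 [ 0.444 -0.32   0.034] [ 0.483 -0.276  0.05 ] [ 0.462 -0.285  0.044]
0.05 136 [ 0.444 -0.314  0.05 ] [ 0.482 -0.285  0.07 ] [ 0.463 -0.298  0.058]
0.07 134 [ 0.45  -0.342  0.07 ] [ 0.474 -0.295  0.105] [ 0.462 -0.324  0.086]
```

View pics/a.png

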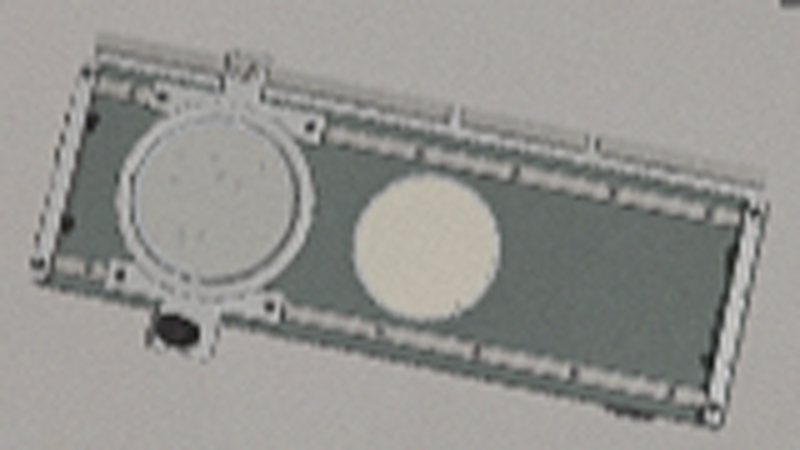

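View pics/b.png

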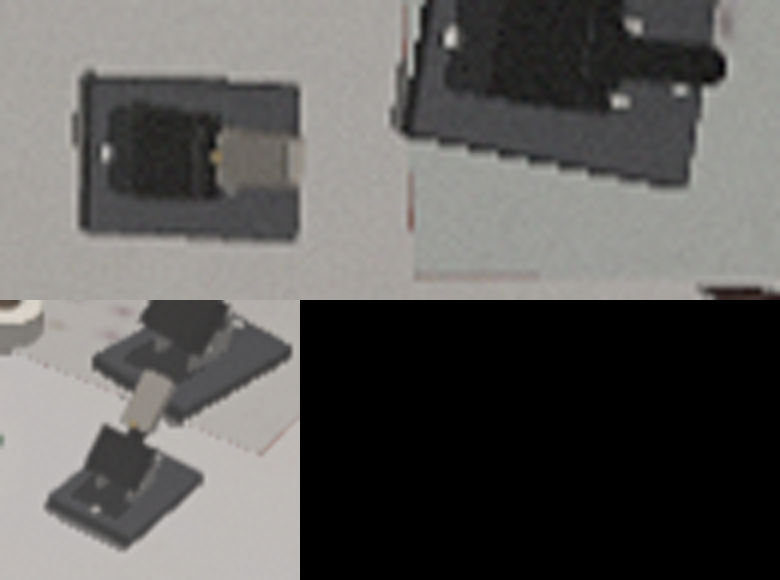

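The crops confirm it: the small black rest (foot corners about (384,274) to (420,302)) holds the cream loupe, with its shell sticking out toward image right (world -y). The carrier is at loading with the knob at about (220,251), and the window is at about (270,234). Next I'll fit the poses.

```bash
python3 - <<'E'
from h import *
from cell import kin
from scipy.spatial.transform import Rotation as Ro
c=load("top0.npz");f=c["frame"];w=cloud(c)
# base corners (crop a /5 + offset)
P=[atz(c,185+(u+.5)/5-.5,185+(v+.5)/5-.5,.027)[:2] for u,v in((88,70),(755,207),(712,415),(38,268))]
P=np.array(P);print("base",P.round(4).tolist(),"mean",P.mean(0).round(4),[np.linalg.norm(P[i]-P[(i+1)%4]).round(4) for i in range(4)])
d=(P[0]-P[1]+P[3]-P[2]);print("yaw of +y dir minus90",np.degrees(np.arctan2(d[1],d[0]))-90)
# window blob
hsv=cv2.cvtColor(f,cv2.COLOR_BGR2HSV);m=np.zeros((480,640),np.uint8);m[215:255,252:292]=cv2.inRange(f[215:255,252:292].astype(np.uint8),(150,180,190),(255,255,255))
k=max(cv2.findContours(m,0,1)[0],key=cv2.contourArea);e=cv2.fitEllipse(k);print("win",e,atz(c,*e[0],.0195).round(4))
q=w[205:245,205:252].reshape(-1,3);q=q[(q[:,2]>.046)&(q[:,2]<.053)];print("dishtop",len(q),q.min(0).round(3),q.max(0).round(3),((q.min(0)+q.max(0))/2).round(4))
q=w[240:260,205:235].reshape(-1,3);q=q[q[:,2]>.062];print("knob",len(q),q.min(0).round(3),q.max(0).round(3),q.mean(0).round(4))
# rest foot: dark pixels
g=f.max(2);m=np.zeros((480,640),np.uint8);m[265:312,375:428]=(g[265:312,375:428]<110)
m=cv2.morphologyEx(m,cv2.MORPH_OPEN,np.ones((3,3),np.uint8))
k=max(cv2.findContours(m,0,1)[0],key=cv2.contourArea)
foot=w[280:296,386:390,2];print("foot z",np.nanmedian(foot),np.nanmedian(w[297:301,390:415,2]))
z=np.nanmedian(w[297:301,390:415,2])-.002
W=np.float32([atz(c,*p[0],z)[:2]*1000 for p in k]);print("foot rect",cv2.minAreaRect(W))
B=np.float32([atz(c,370+(u+.5)/6-.5,262+(v+.5)/6-.5,z)[:2] for u,v in((88,75),(298,83),(298,240),(83,233))]);print("corners",B.round(4).tolist(),B.mean(0).round(4))
# shell: bright raised pts
r=w[262:312,375:430].reshape(-1,3);q=r[r[:,2]>.072];n=np.linalg.svd(q-q.mean(0),full_matrices=False)[2];print("shell",q.mean(0).round(4),n.round(3).tolist(),q.min(0).round(3),q.max(0).round(3))
E
```

```text
base [[0.7134, 0.2593], [0.6368, -0.1206], [0.5191, -0.0968], [0.5997, 0.2837]] mean [0.6173 0.0814] [np.float64(0.3876), np.float64(0.1201), np.float64(0.3889), np.float64(0.1163)]
yaw of +y dir minus90 -11.683106286003905
win ((267.3947448730469, 243.92251586914062), (3.952437162399292, 7.309553146362305), 114.32293701171875) [0.5855 0.0721 0.0195]
dishtop 665 [0.582 0.137 0.046] [0.68  0.227 0.053] [0.631  0.1822 0.0495]
knob 34 [0.553 0.19  0.063] [0.569 0.207 0.073] [0.5608 0.198  0.0688]
foot z 0.013783319887584411 0.013199581630774584
foot rect ((464.01531982421875, -304.51318359375), (104.48808288574219, 73.16737365722656), 89.44380187988281)
corners [[0.5026000142097473, -0.2590000033378601], [0.49950000643730164, -0.3578000068664551], [0.4260999858379364, -0.3564999997615814], [0.4287000000476837, -0.25589999556541443]] [ 0.4642 -0.3073]
shell [ 0.4619 -0.3251  0.0866] [[0.082, 0.756, -0.65], [0.997, -0.064, 0.052], [0.003, 0.652, 0.759]] [ 0.45  -0.342  0.072] [ 0.474 -0.295  0.105]
```

```bash
cat >> h.py <<'E'
from scipy.spatial.transform import Rotation as Ro
def quat(z,y):
    z=np.array(z,float);z/=np.linalg.norm(z);y=np.array(y,float);y-=z*(y@z);y/=np.linalg.norm(y)
    q=Ro.from_matrix(np.stack([np.cross(y,z),y,z],1)).as_quat();return q[[3,0,1,2]]
a=np.radians(-11.68)
bx=np.array([np.cos(a),np.sin(a),0]);by=np.array([-np.sin(a),np.cos(a),0])
base=np.array([.6165,.0814,0])
knob=np.array([.562,.199,0])
E
python3 - <<'E'
from h import *
from cell import env,kin,move_gripper,camera
q0=env.current_q()
best=None
for s in(1,-1):
    o=quat([0,0,-1],s*by);q=kin.inverse_kinematics(knob+[0,0,.16],o);print(s,None if q is None else np.round(q,2))
    if q is not None and (best is None or np.abs(q-q0).max()<best[0]):best=(np.abs(q-q0).max(),o)
env.movep(knob+[0,0,.16],best[1]);print(env.current_time())
move_gripper(.045,30)
print(env.move_linear(knob+[0,0,.041],rate=.12,contact_N=6),env.current_eef_pos(),env.current_time())
c=camera("wrist");cv2.imwrite("pics/w1.png",c["frame"])
E
```

```text
1 [ 0.36  0.57 -1.07  1.73  0.54  1.17  0.51]
-1 [ 0.21  0.47 -0.81  1.73  0.38  1.1  -2.5 ]
3.2667
False [0.56264202 0.19949112 0.04186961] 4.8833
```

View pics/w1.png

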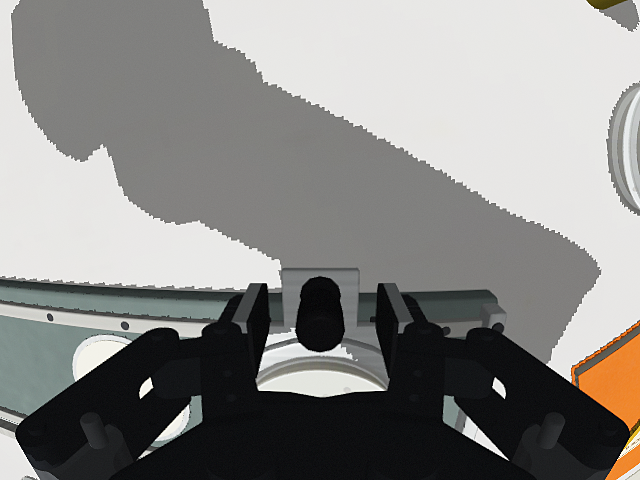

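The wrist view shows the knob at about (320,315), centred between the pads (257 and 385). Gripping and sliding.

```bash
python3 - <<'E'
from h import *
from cell import env,kin,move_gripper,camera
F=lambda:round(float(env.current_force()@by),2)
f0=F();move_gripper(.010,30);env.dwell(.15);p0=env.current_eef_pos();print("grip",env.current_gripper_width(),f0,F(),env.current_force().round(1))
for d in(.06,.115,.118,.1195,.1205):
    env.move_linear(p0-by*d,rate=.08 if d<.116 else .03);env.dwell(.1)
    print(d,((p0-env.current_eef_pos())@by).round(4),env.current_force().round(1),F(),F())
print(env.current_time())
E
```

```text
grip 0.016971062264137228 0.11 -2.12 [-1.5 -1.9  5. ]
0.06 0.061 [-2.2  0.   6.8] -0.44 -0.44
0.115 0.1199 [-3.5 -4.7 11.6] -5.31 -5.31
0.118 0.1203 [-1.6 -0.5  7.2] -0.77 -0.77
0.1195 0.1204 [-1.1  2.3  5.4] 2.06 2.06
0.1205 0.1205 [-1.6  3.7  4.4] 3.31 3.31
8.425
```

```bash
python3 - <<'E'
from h import *
from cell import env,kin,move_gripper,camera
p=env.current_eef_pos()
move_gripper(.045);env.dwell(.1)
env.move_linear(env.current_eef_pos()*[1,1,0]+[0,0,.17],rate=.2)
# approach pose for loupe
th=np.radians(88.6);rx=np.array([np.cos(th),np.sin(th),0]);up=np.array([0,0,1.])
s,k=np.sin(np.radians(50)),np.cos(np.radians(50))
ly=-k*rx+s*up;lz=s*rx+k*up
O=np.array([.4635,-.310,.060]);
G=O+ly*.026+lz*.005
q0=env.current_q()
for t in(0,10,20,30,40,50):          # tool tilt from vertical at the grasp
    z=-(np.sin(np.radians(t))*rx+np.cos(np.radians(t))*up)
    for sg in(1,-1):
        o=quat(z,sg*np.cross(up,rx));q=kin.inverse_kinematics(G-z*.09,o)
        d=np.radians(50-t);zf=np.array([0,0,-1.])*np.cos(d)+rx*np.sin(d)
        qf=kin.inverse_kinematics(base-.015*by+[0,0,.088]-rx*.0515+zf*.019,quat(zf,sg*np.cross(up,rx)))
        print(t,sg,None if q is None else np.round(q,2),None if qf is None else np.round(qf,2))
c=camera("top");np.savez("top1.npz",**c);w=cloud(c)
cv2.imwrite("pics/c.png",cv2.resize(c["frame"][185:275,185:345],None,fx=5,fy=5,interpolation=cv2.INTER_CUBIC))
print(env.current_time())
E
```

```text
0 1 [-0.35  0.64  1.27  1.83 -0.67  1.18 -2.02] [-0.28  0.92  0.85  1.75 -1.34  1.66 -2.05]
0 -1 [ 1.32  0.46 -1.02  1.79  0.43  1.13  0.13] [ 0.93  0.91 -0.94  1.72 -0.21  0.95  0.29]
10 1 [ 1.43  0.57 -1.35  1.88  0.79  1.23  2.92] [-0.45  0.96  1.06  1.78 -1.35  1.64 -2.08]
10 -1 [ 1.25  0.4  -1.04  1.88  0.59  1.08 -0.06] [ 0.87  0.82 -0.91  1.74 -0.1   0.91  0.16]
20 1 [ 1.33  0.53 -1.34  1.96  0.93  1.24  2.72] [ 1.01  1.04 -1.36  1.75  0.58  1.02  2.71]
20 -1 [ 1.18  0.38 -1.09  1.97  0.79  1.1  -0.31] [ 0.78  0.73 -0.87  1.76  0.02  0.88  0.02]
30 1 [ 1.2   0.55 -1.33  2.03  1.1   1.34  2.5 ] [ 0.94  0.98 -1.35  1.76  0.7   1.07  2.57]
30 -1 [ 1.05  0.4  -1.09  2.03  0.98  1.18 -0.56] [ 0.67  0.66 -0.81  1.77  0.14  0.88 -0.14]
40 1 [ 1.04  0.61 -1.3   2.09  1.25  1.5   2.3 ] [ 0.86  0.93 -1.33  1.76  0.82  1.15  2.44]
40 -1 [ 0.83  0.42 -0.97  2.09  1.12  1.27 -0.77] [ 0.54  0.6  -0.74  1.77  0.28  0.9  -0.3 ]
50 1 [ 0.84  0.67 -1.19  2.12  1.35  1.64  2.12] [ 0.76  0.91 -1.31  1.76  0.93  1.25  2.31]
50 -1 [ 0.65  0.52 -0.91  2.13  1.25  1.44 -0.98] [ 0.4   0.58 -0.67  1.77  0.43  0.95 -0.47]
9.75
```

View pics/c.png

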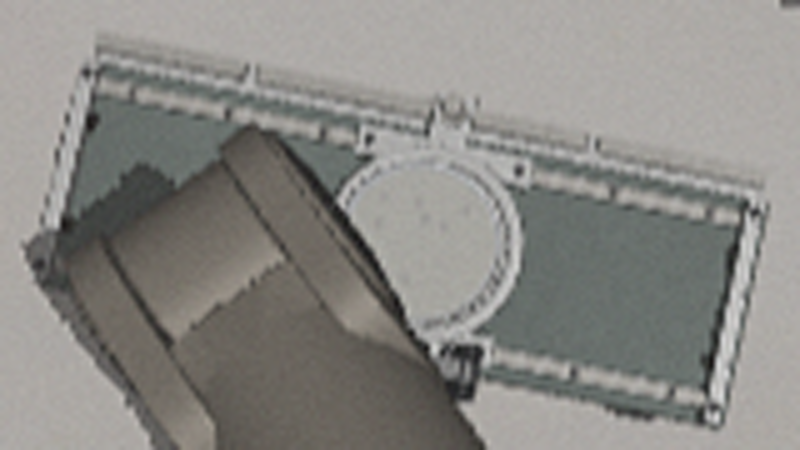

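The picture shows the carrier at the viewing mark, with the dish at about (430,245) in the crop and the rear index lined up with the middle tick at (450,110). Going on to the loupe.

```bash
cat >> h.py <<'E'
th=np.radians(88.6);rx=np.array([np.cos(th),np.sin(th),0]);up=np.array([0,0,1.]);ry=np.cross(up,rx)
s50,k50=np.sin(np.radians(50)),np.cos(np.radians(50))
ly=-k50*rx+s50*up;lz=s50*rx+k50*up
O=np.array([.4635,-.310,.060]);G=O+ly*.026+lz*.005
T=np.radians(40);zt=-(np.sin(T)*rx+np.cos(T)*up)
E
python3 - <<'E'
from h import *
from cell import env,kin,move_gripper,camera
env.movep(G-zt*.08,quat(zt,-ry));env.dwell(.2);print(env.current_eef_pos(),G-zt*.08,env.current_time())
c=camera("wrist");np.savez("w2.npz",**c);cv2.imwrite("pics/w2.png",c["frame"]);print(c["view"].round(3).tolist(),c["intrinsics"].tolist())
t=camera("top");np.savez("top2.npz",**t)
# predicted pixels of shell corners in the wrist fisheye
def px(p):
    q=c["view"][:3]@np.r_[p,1];r=np.hypot(q[0],q[1]);a=np.arctan2(r,q[2]);K=c["intrinsics"];return (K[0,2]+K[0,0]*a*q[0]/r,K[1,2]+K[1,1]*a*q[1]/r)
lx=np.cross(ly,lz)
for x,y in((-.013,.04),(.013,.04),(.013,-.002),(-.013,-.002)):print(np.round(px(O+lx*x+ly*y+lz*.01),1))
E
```

```text
[ 0.46491179 -0.27095547  0.14446378] [ 0.46444163 -0.27147075  0.14441465] 11.3
[[1.0, -0.023, 0.001, -0.471], [-0.014, -0.572, 0.82, -0.24], [-0.019, -0.82, -0.572, 0.025], [0.0, 0.0, 0.0, 1.0]] [[371.64829954431775, 0.0, 322.10554644852147], [0.0, 371.64829954431775, 239.07572449987177], [0.0, 0.0, 1.0]]
[343.1 273.5]
[301.3 273.5]
[301.  205.6]
[343.5 205.6]
```

View pics/w2.png

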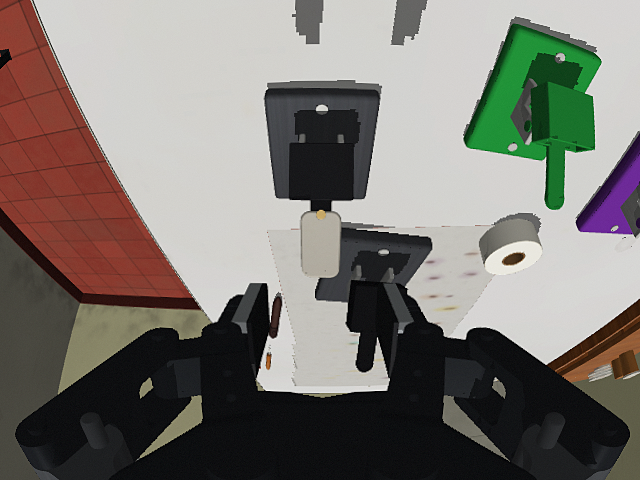

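The wrist view shows the shell at columns 301-341 and rows 210-277. I predicted 301-343 and 205.6-273.5, so I'll shift the estimate about 2.5 mm and grasp. The green rest, the large black rest and the tape stay clear.

```bash
cat >> h.py <<'E'
O=np.array([.463,-.3125,.060]);G=O+ly*.026+lz*.005
E
python3 - <<'E'
from h import *
from cell import env,kin,move_gripper,camera
print(env.move_linear(G+zt*.019,rate=.09,contact_N=6),env.current_eef_pos()-(G+zt*.019))
move_gripper(.015,45);env.dwell(.15)
print(env.current_gripper_width(),env.current_force().round(1),env.current_finger_force(),env.current_time())
p=env.current_eef_pos()
if .022<env.current_gripper_width()<.03:
    env.move_linear(p+ly*.07,rate=.07);env.dwell(.1)
    print(env.current_gripper_width(),env.current_force().round(1),env.current_eef_pos(),env.current_time())
    c=camera("wrist");np.savez("w3.npz",**c);cv2.imwrite("pics/w3.png",c["frame"][100:400,170:470])
E
```

```text
False [0.00055494 0.00040393 0.00045906]
0.024827144476202625 [0.1 3.  5.4] 44.78127300739288 13.1167
0.024822190270280018 [-0.9  0.   0.2] [ 0.46171111 -0.38206652  0.12246262] 14.3667
```

View pics/w3.png

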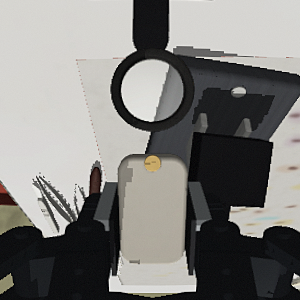

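The loupe is held and clear of the pocket: the lens ring is at about (321,191) of the full frame and the shell is between the pads. Next I'll measure the loupe in the hand, lift, and go to a hover over the dish.

```bash
python3 - <<'E'
from h import *
from cell import env,kin,move_gripper,camera
c=load("w3.npz");V,K,Z=c["view"],c["intrinsics"],c["z_map"]
pw=env.current_eef_pos();q=env.current_eef_rot();R=Ro.from_quat(np.r_[q[1:],q[0]]).as_matrix()
def ray(u,v):
    d=np.array([u-K[0,2],v-K[1,2]]);r=np.hypot(*d);a=r/K[0,0];return np.r_[d/r*np.tan(a),1]
def tool(u,v,z): return R.T@(V[:3,:3].T@(ray(u,v)*z-V[:3,3])-pw)
u,v=np.meshgrid(np.arange(300,345,3),np.arange(268,350,3))
S=np.array([tool(a,b,Z[b,a]) for a,b in zip(u.ravel(),v.ravel()) if Z[b,a]>0])
md=np.median(S,0);S=S[np.abs(S[:,2]-md[2])<.02]
cen=S.mean(0);n=np.linalg.svd(S-cen)[2][2];n*=-np.sign(n[2]);print("shell",len(S),cen.round(4),"normal tool",n.round(3),"expected",(R.T@lz).round(3))
print("ly in tool",(R.T@ly).round(3),"lx",(R.T@np.cross(ly,lz)).round(3))
# expected lens pixel & ring from nominal grasp
L=np.array([0,0,-.019])+R.T@(ly*-.0515)
def px(t):
    w=R@t+pw;q=V[:3]@np.r_[w,1];r=np.hypot(q[0],q[1]);a=np.arctan2(r,q[2]);return np.r_[K[0,2]+K[0,0]*a*q[0]/r,K[1,2]+K[1,1]*a*q[1]/r]
print("lens nominal tool",L.round(4),"px",px(L).round(1),"meas 321.5 191")
for dy in(-.004,.004):print(dy,px(L+R.T@ly*dy).round(1))
for dz in(-.004,.004):print("z",dz,px(L+R.T@lz*dz).round(1))
ring=[]
for a in np.arange(0,2*np.pi,.1):
    x,y=int(round(321.5+37*np.cos(a))),int(round(191+37*np.sin(a)))
    if Z[y,x]>0 and c["frame"][y,x].max()<60: ring.append(tool(x,y,Z[y,x]))
ring=np.array(ring);print("ring",len(ring),np.median(ring,0).round(4),ring.mean(0).round(4))
E
```

```text
shell 419 [ 0.0079 -0.0011 -0.0209] normal tool [ 0.177  0.014 -0.984] expected [ 0.174 -0.    -0.985]
ly in tool [-0.985 -0.001 -0.174] lx [ 0.001 -1.     0.   ]
lens nominal tool [ 0.0507  0.     -0.01  ] px [324.3 186.9] meas 321.5 191
-0.004 [324.3 175.9]
0.004 [324.3 198. ]
z -0.004 [324.2 187.5]
z 0.004 [324.3 186.3]
ring 63 [ 0.0497 -0.0011 -0.013 ] [ 0.0497 -0.0009 -0.0131]
```

```bash
cat >> h.py <<'E'
L=np.array([.0492,-.001,-.0105])
zf=(zt@ly)*(-rx)+(zt@lz)*up;qf=quat(zf,-ry);Rf=Ro.from_quat(np.r_[qf[1:],qf[0]]).as_matrix()
def tcp(lens):return np.array(lens)-Rf@L
E
python3 - <<'E'
from h import *
from cell import env,kin,move_gripper,camera
w=cloud(load("top2.npz"))[215:262,245:300].reshape(-1,3);q=w[(w[:,2]>.045)&(w[:,2]<.053)];print("dish",len(q),((q.min(0)+q.max(0))/2).round(4),q.mean(0).round(4),(q.max(0)-q.min(0)).round(3))
C=base-.015*by;print(C,zf)
p=env.current_eef_pos();env.move_linear(p+[0,0,.1],rate=.15)
env.movep(tcp([*C[:2],.16]),qf);env.dwell(.2)
print(env.current_eef_pos()-tcp([*C[:2],.16]),env.current_gripper_width(),env.current_time())
c=camera("top");np.savez("top3.npz",**c);s=camera("scene");np.savez("scene3.npz",**s);x=camera("wrist");np.savez("w4.npz",**x)
A=cv2.resize(c["frame"][200:270,225:315],(400,311),interpolation=cv2.INTER_CUBIC);B=cv2.resize(s["frame"][200:340,180:380],(400,280),interpolation=cv2.INTER_CUBIC)
D=cv2.resize(x["frame"][60:420,120:520],(400,360))
H=np.zeros((600,800,3),np.uint8);H[:311,:400]=A;H[311:591,:400]=B;H[:360,400:]=D;cv2.imwrite("pics/d.png",H)
E
```

```text
dish 729 [0.6108 0.0678 0.049 ] [0.6123 0.0663 0.0486] [0.101 0.09  0.008]
[0.61346332 0.0667106  0.        ] [ 0.0042426   0.17359634 -0.98480775]
[-8.95898530e-05 -8.24118389e-04  4.36195762e-05] 0.024715849597778335 16.9917
```

View pics/d.png

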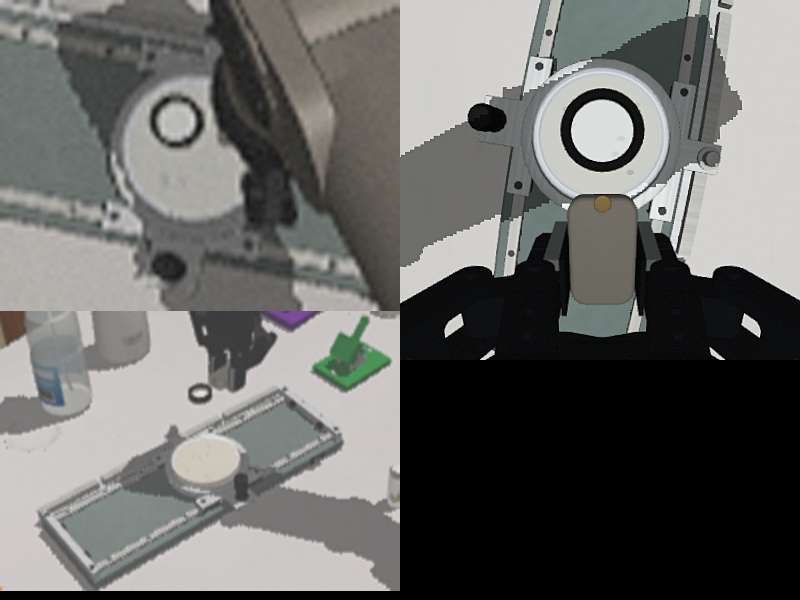

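Hover view: the loupe is level with the lens ring at top crop (177,122), and the dish is lying in its nest. Next is lowering it and measuring the lens position.

```bash
python3 - <<'E'
from h import *
from cell import env,kin,move_gripper,camera
print("hover lens",atz(load("top3.npz"),264.8-.4,227.5-.4,.163).round(4))
C=base-.015*by
env.move_linear(tcp([*C[:2],.089]),rate=.05);env.dwell(.4)
print(env.current_eef_pos(),env.current_eef_pos()-tcp([*C[:2],.089]),env.current_gripper_width(),env.current_qvel().round(4).max(),env.current_time())
c=camera("top");np.savez("top5.npz",**c);w=cloud(c)
f=c["frame"];g=f.max(2)
# ring: points between z .08 and .105 near the dish, dark
m=(w[...,2]>.078)&(w[...,2]<.11)&(np.hypot(w[...,0]-C[0],w[...,1]-C[1])<.024)
q=w[m];print("ring",len(q),((q.min(0)+q.max(0))/2).round(4),np.median(q,0).round(4),(q.max(0)-q.min(0)).round(3))
s=camera("scene");np.savez("scene5.npz",**s);x=camera("wrist")
# level check by wrist depth
V,K,Z=x["view"],x["intrinsics"],x["z_map"]
v,u=np.mgrid[268:350:3,300:345:3];d=np.stack([u-K[0,2],v-K[1,2]],-1);r=np.hypot(d[...,0],d[...,1]);t=np.tan(r/K[0,0])/r
z=Z[v,u];P=np.stack([d[...,0]*t*z,d[...,1]*t*z,z],-1).reshape(-1,3);P=(P-V[:3,3])@V[:3,:3];P=P[np.abs(P[:,2]-np.median(P[:,2]))<.012]
n=np.linalg.svd(P-P.mean(0))[2][2];print("shell top",P.mean(0).round(4),"normal",(n*np.sign(n[2])).round(3))
A=cv2.resize(f[205:265,235:305],(400,343),interpolation=cv2.INTER_CUBIC);D=cv2.resize(x["frame"][60:420,120:520],(400,360))
H=np.zeros((600,800,3),np.uint8);H[:343,:400]=A;H[:360,400:]=D
H[360:600,400:]=cv2.resize(s["frame"][200:320,180:380],(400,240));H[343:583,:400]=cv2.resize(s["frame"][150:390,230:630],(400,240));cv2.imwrite("pics/e.png",H)
E
```

```text
hover lens [0.6131 0.0642 0.163 ]
[0.61334232 0.02004819 0.07016341] [ 1.85506253e-05 -2.26569387e-05  4.73840348e-05] 0.024358154844729748 0.0016 19.1083
ring 99 [0.6131 0.066  0.0881] [0.6134 0.066  0.0883] [0.028 0.028 0.011]
shell top [0.6124 0.0244 0.0908] normal [ 0.004 -0.01   1.   ]
```

View pics/e.png

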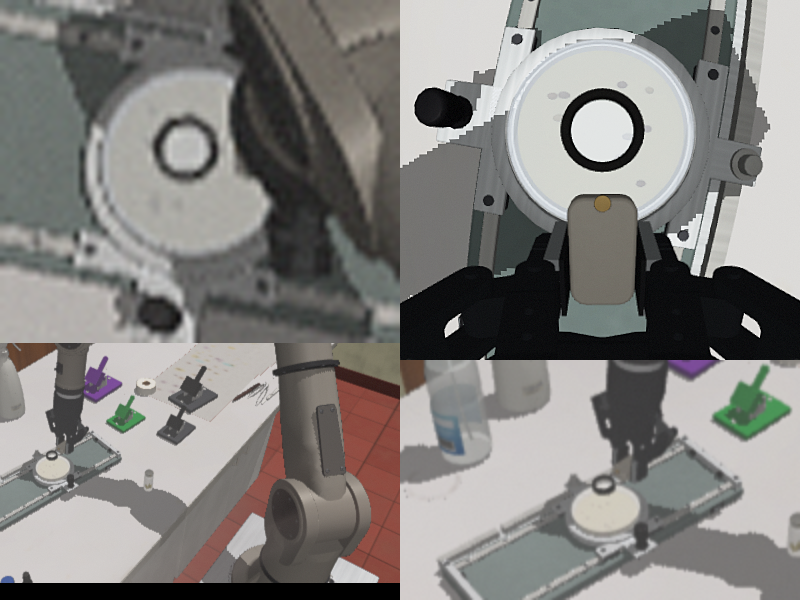

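The lens sits over the dish centre and level, and the dish and bystanders are undisturbed. The lens centre looks about 2 mm low (shell top 0.091), so I'll raise it, check the knob's travel, and hand in.

```bash
python3 - <<'E'
from h import *
from cell import env,ticket
def kn(n,r):
    f=load(n)["frame"][r[0]:r[1],r[2]:r[3]].max(2).astype(float);m=f<45;v,u=np.nonzero(m);return atz(load(n),u.mean()+r[2],v.mean()+r[0],.066)
a=kn("top0.npz",(244,258,212,228));b=kn("top5.npz",(254,266,256,270));print(a.round(4),b.round(4),"travel",((a-b)@by).round(4))
env.move_linear(env.current_eef_pos()+[0,0,.002],rate=.02);env.dwell(.4)
print(env.current_gripper_width(),env.current_time())
if abs((a-b)@by-.12)<.004: print(ticket.job_done())
E
```

```text
[0.5612 0.193  0.066 ] [0.5371 0.0774 0.066 ] travel 0.1181
0.02474308600917921 19.9083
the job is handed in; nothing more can be done
None
```

I handed the job in at about 20 s: the carrier is in the viewing detent, and the loupe is held level with its lens over the middle of the dish, about 4 cm above the lid; I don't have the verdict.

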